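# Balance a lopsided sample carrier on its sliding hanger and set it on the shaker

### The job

Lift the blue sample carrier by the yellow grip of its sliding hanger and set it down gently, flat inside the blue fence of the shaker's platform, then let go. It is lopsided and nobody knows how full the metal tin is, so lift it just a little on trial without tipping it more than about 15 degrees, put it down and slide the hanger along the rail until the carrier hangs level to within 2 or 3 degrees, and carry it level. Leave the flask and the brown bottle with the blue cap where they are.

Things in the scene. Friction and masses are not known exactly. Their poses are not given: they have to be found in the camera images.
- carrier: blue carrier, tray 200 mm long (x axis) and 90 mm wide (y), z up; origin at the centre of its underside. Starts flat on the bench. End posts at x = +-97 mm, 122 mm high, hold a steel rail along x, 10 mm thick, axis 115 mm above the origin. Fixed on the tray: white jar (x = -62 mm), brown jar (x = 0), both 70 mm high, metal tin (x = +62 mm)
- tin_top (a point): top centre of the metal tin, 60 mm across, 80 mm above the tray's underside. Its fill is unknown: the whole carrier weighs 0.55 to 1.0 kg and balances at its x = -8 to +28 mm, about 85 mm below the rail's axis. The hanger starts too near the white jar, so at first the tin's end hangs low
- hanger (a joint): black runner, 20 mm long, on the rail: m along the rail = the carrier's x of the pivot; -0.045 to +0.055, positive towards the metal tin. Slides with about 2.3 N friction and stays where left. Slide it while the carrier stands on the bench; the carrier stays or is dragged only a little
- grip (a joint): free pivot on the rail's axis, about the carrier's y, between runner and yellow grip, rad; 0 = square to the rail, limits +-0.5; a weak spring holds it upright. With the grip held upright, -a means the carrier tilts by a, tin (+x) end low. Hanging freely, tilt = about atan(distance of balance point from pivot / 85 mm)
- grip_mid (a point): middle of the yellow grip, a block 34 mm along the carrier's x, 25 mm along its y and 38 mm high, 46 mm above the pivot (161 mm above the carrier's underside when upright); z is up, y is across the rail. Grip it across the 25 mm
- platform (a point): centre of the fixed shaker's flat rubber-topped platform, on its surface, 80 mm above the bench; its x axis is the long way. A blue fence 16 mm high encloses 240 mm (x) by 130 mm (y). The white housing below is 300 by 210 mm. The carrier fits lengthwise, either way round
- flask: clear conical flask, 90 mm across and 118 mm high; origin under its centre; to be left alone
- reagent: brown bottle with a blue cap, 64 mm across and 130 mm high; origin under its centre; to be left alone
There are look-alikes about, which are no part of the job. There is more than one size of the carrier; the one meant has the size given above.

How it is judged:
On the way:
1. the carrier hangs by the yellow grip, its underside 50 mm or more above the bench, level within 3 degrees, for half a second (height (world z) of carrier above 0.05 m and angle between carrier's own z axis and vertical below 0.052 rad and distance between the grasp point and grip_mid below 0.035 m), for 0.5 s.
At the end, for the whole second after the job is handed in: the carrier stands flat (within 1.7 degrees and 5 mm of height) on the shaker's platform, wholly inside the fence (its centre within 30 mm of the platform's centre each way), at rest and released (z of carrier in the frame of platform between -0.005 and 0.005 m and x of carrier in the frame of platform between -0.03 and 0.03 m and y of carrier in the frame of platform between -0.03 and 0.03 m and angle between carrier's own z axis and vertical below 0.03 rad and linear speed of carrier below 0.01 m/s and contact force between the fingers and carrier below 0.1 N); the robot touches nothing.
It fails at once if the carrier is tipped more than 17 degrees (angle between carrier's own z axis and vertical above 0.3 rad).
It fails at once if the carrier is carried (underside more than 60 mm above the bench) more than 8 degrees out of level (height (world z) of carrier above 0.06 m and angle between carrier's own z axis and vertical above 0.14 rad).
It fails at once if the carrier is dropped or banged onto the shaker (contact force above 60 N) (contact force between carrier and shaker above 60 N).
It fails at once if the flask or the brown bottle is moved by more than 20 mm (distance of any of flask, reagent from where it was at the start of the episode above 0.02 m).
It also fails if it takes over 72 s, if anything falls off the work surface, if the arm or the gripper's body presses on something with over 40 N, if the wrist force passes 120 N, or if a joint passes its speed limit or range.

### The arm

A 6-joint arm with a two-finger parallel gripper is mounted at the origin on the work surface. World frame = base frame: x ahead of the robot, y to its left, z up, the work surface at z = 0. Lengths are in m, angles in rad, forces in N, time in s.
With the tool pointing down it reaches from about 0.35 to 0.975 m from the base axis. Payload 4.9 kg.
Tool frame: the origin (TCP) lies on the front face of the gripper's body, between the roots of the fingers; the fingertips stand ctrl.finger_overhang ahead of it and the grasp point (between the pads) lies 54 mm ahead of it (ctrl.finger_overhang is the distance from the TCP to the fingertips, in m); z points along the fingers, y is the line along which they close (so a half turn about z gives the same grasp; the last joint's range is limited). The gripper opens to 85 mm and grips with 20 to 120 N. Pads are 22 mm wide; open, the fingers measure 114 mm over their backs; the gripper's body (76 mm by 85 mm) begins 54 mm behind the grasp point. The pads swing forward as they close: fully open they stand 13 mm farther back than shut.
Start: joints at [1.222, 0.053, 1.613, -0, 1.476, -0.119], TCP at [0.142, 0.609, 0.304] pointing down, gripper open.
Joint ranges: [-3.01, 3.01], [-1.01, 2.22], [0.06, 2.58], [-1.02, 4.17], [0.09, 2.62], [-3.14, 3.14]. Speed limits (rad/s): [2.57, 2.57, 3.14, 3.14, 3.14, 3.14].

### API

Orientations are given as a rotation vector (axis times angle).
In Python, from station import ctrl, vision gives the robot as it stands. The module is installed in compiled form; this text tells all that it offers.
- The arm moves only by the tool drive_tool, never from a script. Its argument "rows" is a list of rows, each a list of 2 entries, a list of its own where there are three numbers: the shift along the tool's x, y, z in m, then the turn about the tool's z in rad. A call has 1 to 10 rows; each row shifts and turns the commanded pose from where the row before left it, along the tool's axes as they then stand; what a row does not reach is not made up. A row lasts 1/10 s, in which the tool goes at most 50 mm and 8.59 degrees, less where a joint would pass 70% of its speed; a pose out of reach is approached as far as the arm can. A call with a gripper value outside its range is refused whole. "jaw" is the closure, from 0 (fully open) to 1 (shut), set as the call begins (left out, the last holds). The fingers move at their own pace and stop on an object; "grip_force" is the grip in N (left out, the last holds). Time passes only in rows, so rows that do not move let the fingers close. It gives the time, the measured TCP pose, the force, the opening and the grip force at its end, in the units of the state.
- ctrl.get_obs(): the state, without advancing time (a new reading comes with each control period).
- vision.get_image(name): name is "side" or "top"; returns a dict with "image" (420x560x3 uint8, blue, green, red), "vertical_fov" (degrees; the focal length in pixels is half the picture's height over the tangent of half this angle, whatever the lens; pixels are square), "cx", "cy" (the principal point, pixels), "R" (3x3) and "t" (3): a world point X has camera coordinates R X + t. Camera axes: x right, y down, z forward; pixel columns grow to the right and rows downward; lengths in m; the calibration is good to about 2 mm. A picture is of the moment at which its call begins. There is no depth.
- ctrl.finish_job(): hands the job in; it is judged then, once.
The state is a dict: "t": time; "q": joint angles; "dq": joint speeds; "effort": joint torques, N m; "tool_pos": TCP position; "tool_rot": TCP orientation; "contact_force": force on the tool from outside, world axes, zero at the start; "wrist_torque": the same for the moment, N m; "opening": finger opening in m; "grip_force": force on a finger pad.
Only numpy, scipy, OpenCV 4.12 (cv2) and the standard library are available. Lean on these libraries where they do the work, as an engineer would, in place of code of your own. Each camera call takes 0.05 s, during which the arm holds its last target. There are 200 camera calls.

## Working session

There is one attempt and no reset: what is moved stays moved. The work goes in short steps, Python scripts to look and compute and a tool call to move; the robot and the scene stay as the last step left them, time stands still between calls to the robot, and variables do not carry over. Pictures are saved under pics/ and viewed, at most 10 in all, crops included, and the job is handed in when it is done.

Besides the shell and the picture viewer there is one more tool, called after ">>>" as name(argument=value, ...) on one line, values as JSON. drive_tool: Moves the arm, as the interface text tells. Its arguments: {"type":"object","properties":{"rows":{"type":"array","items":{"type":"array"}},"jaw":{"type":"number"},"grip_force":{"type":"number"}},"required":["rows"]}

```bash
mkdir -p pics
cat > h.py <<'E'
import numpy as np, cv2
from station import ctrl, vision
def cam(n):
    d=vision.get_image(n); f=210/np.tan(np.radians(d["vertical_fov"])/2)
    return d,f
def ray(d,f,u,v):
    R=np.array(d["R"]);t=np.array(d["t"]); return -R.T@t, R.T@np.array([(u-d["cx"])/f,(v-d["cy"])/f,1])
def atz(d,f,u,v,z):
    c,r=ray(d,f,u,v); return c+r*(z-c[2])/r[2]
def proj(d,f,X):
    p=np.array(d["R"])@np.array(X)+np.array(d["t"]); return d["cx"]+f*p[0]/p[2], d["cy"]+f*p[1]/p[2]
E
python3 - <<'E'
from h import *
for n in("top","side"):
    d,f=cam(n); cv2.imwrite(f"pics/{n}0.png",cv2.resize(d["image"],(784,588)))
    print(n,f,d["cx"],d["cy"],np.round(d["R"],3).tolist(),np.round(-np.array(d["R"]).T@np.array(d["t"]),3))
print(ctrl.get_obs()["tool_rot"],ctrl.finger_overhang)
E
```

```text
top 413.9178073459548 282.3494541764935 204.6792840041824 [[-0.02, -1.0, 0.005], [-0.998, 0.02, -0.059], [0.059, -0.006, -0.998]] [0.428 0.088 1.195]
side 446.0614940702047 276.3897180676676 210.57752872514422 [[0.803, -0.595, 0.019], [-0.362, -0.513, -0.778], [0.473, 0.618, -0.628]] [ 0.029 -0.513  0.72 ]
[-3.60135758e-01 -3.12044544e+00  2.95513028e-03] 0.0726
```

View pics/top0.png

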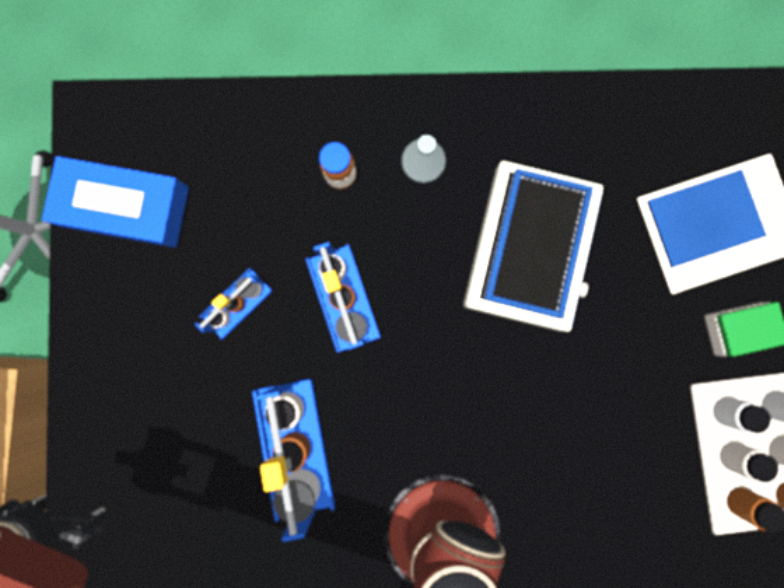

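View pics/side0.png

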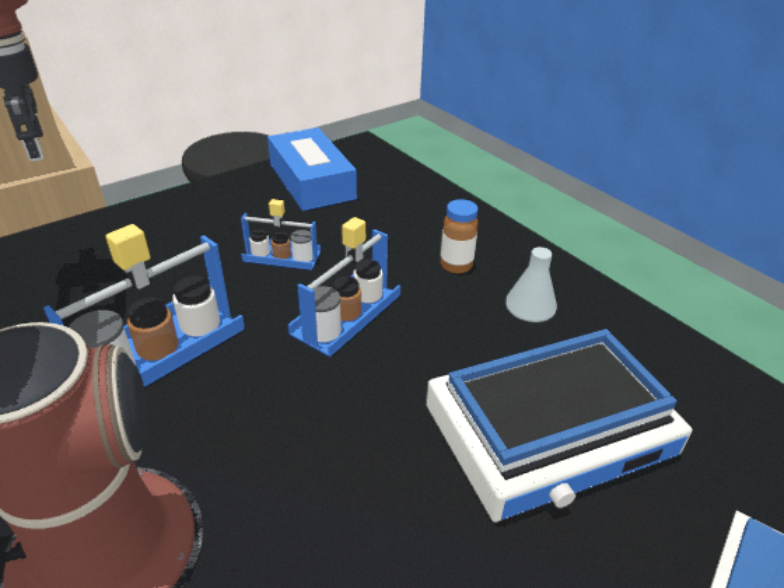

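The middle carrier is at top (342,298) and side (345,290). At about 105 px it fits the 200 mm size; the other two are look-alikes. The platform with the dark rubber is at top (535,245), the bottle at (337,165) and the flask at (424,158). Next I'll fit the poses by colour.

Run:
```python
from h import *
from scipy.optimize import least_squares
dt,ft=cam("top"); ds,fs=cam("side")
def blob(d,lo,hi,win):
    x0,y0,x1,y1=[int(a/1.4) for a in win]
    m=cv2.inRange(cv2.cvtColor(d["image"],cv2.COLOR_BGR2HSV),lo,hi)
    k=np.zeros_like(m);k[y0:y1,x0:x1]=m[y0:y1,x0:x1]; return k
Y=((20,100,120),(35,255,255)); B=((98,120,60),(125,255,255))
yt=blob(dt,*Y,(300,235,400,360)); ys=blob(ds,*Y,(330,205,380,260))
def cen(m): a=cv2.moments(m,True); return a['m10']/a['m00'],a['m01']/a['m00']
ct,cs=cen(yt),cen(ys); print(ct,cs)
r=least_squares(lambda X:np.r_[np.subtract(proj(dt,ft,X),ct),np.subtract(proj(ds,fs,X),cs)],[.5,.1,.16]); print("grip",r.x,r.cost)
print("grip rect at top z",cv2.minAreaRect(cv2.findNonZero(yt)))
bt=blob(dt,*B,(295,232,390,362))
# hand picks /1.4
P=lambda u,v,z:np.round(atz(dt,ft,u/1.4,v/1.4,z),4)
rc=cv2.minAreaRect(cv2.findNonZero(bt)); print("blue rect",rc); 
for c in cv2.boxPoints(rc): print(np.round(atz(dt,ft,*c,.006),3))
a,b=P(322,250,.115),P(353,343,.115); print("rail",a,b,np.linalg.norm(a-b),np.degrees(np.arctan2(*(b-a)[1::-1])),(a+b)/2)
ft_=blob(dt,*B,(460,155,610,335)); cc=cv2.minAreaRect(cv2.findNonZero(ft_)); print("fence",cc)
bx=np.array([atz(dt,ft,*c,.09) for c in cv2.boxPoints(cc)]);print(np.round(bx,3),bx.mean(0))
for i in range(2):
    e=bx[i+1]-bx[i];print(np.linalg.norm(e),np.degrees(np.arctan2(e[1],e[0])))
print("bottle",P(335,158,.13),"flask",P(427,143,.118))
# crops
A=cv2.resize(dt["image"][160:260,200:300],(400,400),interpolation=cv2.INTER_CUBIC)
S=cv2.resize(ds["image"][145:255,200:300],(400,440),interpolation=cv2.INTER_CUBIC)
o=np.zeros((440,800,3),np.uint8);o[:400,:400]=A;o[:,400:]=S;cv2.imwrite("pics/crop.png",o)
```

```text
(236.93197278911563, 200.40816326530611) (252.21333333333334, 165.51333333333332)
grip [0.50075363 0.19539766 0.16463018] 0.2526964744354402
grip rect at top z ((236.90000915527344, 200.20001220703125), (15.495159149169922, 9.803059577941895), 71.56504821777344)
blue rect ((243.60337829589844, 210.09317016601562), (79.70271301269531, 35.24324417114258), 71.07535552978516)
[0.579 0.276 0.006]
[0.61  0.18  0.006]
[0.392 0.109 0.006]
[0.361 0.205 0.006]
rail [0.5632 0.2172 0.115 ] [0.3885 0.1619 0.115 ] 0.1832434992025638 -162.43519977111106 [0.47585 0.18955 0.115  ]
fence ((384.43670654296875, 173.58270263671875), (57.234153747558594, 95.56644439697266), 13.448614120483398)
[[ 0.467 -0.087  0.09 ]
 [ 0.717 -0.155  0.09 ]
 [ 0.678 -0.304  0.09 ]
 [ 0.428 -0.235  0.09 ]] [ 0.57254728 -0.19530728  0.09      ]
0.2597207186084568 -15.096190601256541
0.15472611456289634 -104.74081102647456
bottle [0.7334 0.189  0.13  ] flask [0.7623 0.0159 0.118 ]
```

View pics/crop.png

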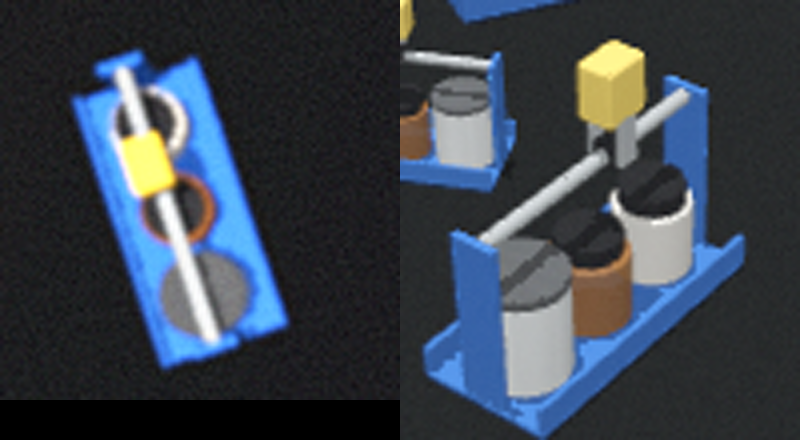

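>>> drive_tool(rows=[[[0, 0, -0.03], -0.09], [[0, 0, -0.04], -0.09], [[0, 0, -0.03], -0.09], [[0, 0, 0], -0.09], [[0, 0, 0], -0.09], [[0, 0, 0], -0.09], [[-0.01, -0.025, 0], 0], [[-0.015, -0.035, 0], 0], [[-0.015, -0.035, 0], 0], [[-0.015, -0.035, 0], 0]], jaw=0)

```text
t: 1.2
tool_pos: [0.235, 0.5004, 0.4036]
tool_rot: [0.486, -3.103, 0.001]
contact_force: [0.8, 0.8, 0.3]
opening: 0.0855
grip_force: 0.0
```

>>> drive_tool(rows=[[[-0.015, -0.035, 0], 0], [[-0.015, -0.035, 0], 0], [[-0.015, -0.035, 0], 0], [[-0.015, -0.035, 0], 0], [[-0.015, -0.035, 0], 0], [[-0.015, -0.035, 0], 0], [[-0.015, -0.035, 0], 0], [[-0.015, -0.035, 0], 0], [[-0.015, -0.03, 0], 0], [[0, 0, 0], 0]])

```text
t: 2.2
tool_pos: [0.4594, 0.245, 0.4033]
tool_rot: [0.478, -3.105, 0.002]
contact_force: [-0.0, 0.7, -0.2]
opening: 0.0853
grip_force: 0.0
```

```bash
cat >> h.py <<'E'
from scipy.spatial.transform import Rotation as Ro
def rem(pos,yaw_deg):
    "remaining shift in tool frame after turning so tool x has world yaw yaw_deg"
    o=ctrl.get_obs(); M=Ro.from_rotvec(o["tool_rot"]).as_matrix()
    cur=np.degrees(np.arctan2(M[1,0],M[0,0])); turn=-np.radians((yaw_deg-cur+180)%360-180)
    M2=M@Ro.from_rotvec([0,0,turn]).as_matrix()
    print("t",round(o["t"],2),"pos",np.round(o["tool_pos"],4),"yaw",round(cur,2),"tilt",np.round(M[:,2],4),"turn",round(turn,3),"shift",np.round(M2.T@(np.array(pos)-o["tool_pos"]),4))
E
python3 -c "
from h import *
rem((.5,.196,.215),-162.2)"
```

```text
t 2.2 pos [0.4594 0.245  0.4033] yaw -162.51 tilt [-3.0e-04 -1.2e-03 -1.0e+00] turn -0.005 shift [-0.0238 -0.0589  0.1884]
```

>>> drive_tool(rows=[[[-0.008, -0.02, 0], -0.005], [[-0.008, -0.02, 0], 0], [[-0.008, -0.019, 0.02], 0], [[0, 0, 0.03], 0], [[0, 0, 0.03], 0], [[0, 0, 0.02], 0], [[0, 0, 0], 0], [[0, 0, 0], 0]])

```text
t: 3.0
tool_pos: [0.4983, 0.1993, 0.3042]
tool_rot: [0.494, -3.102, -0.0]
contact_force: [0.8, -0.3, 0.3]
opening: 0.0852
grip_force: 0.0
```

Run:
```python
from h import *
rem((.5,.196,.215),-162.2)
dt,ft=cam("top"); ds,fs=cam("side")
A=cv2.resize(dt["image"][150:270,190:310],(400,400),interpolation=cv2.INTER_CUBIC)
S=cv2.resize(ds["image"][120:255,190:310],(400,450),interpolation=cv2.INTER_CUBIC)
o=np.zeros((450,800,3),np.uint8);o[:400,:400]=A;o[:,400:]=S;cv2.imwrite("pics/c2.png",o)
```

```text
t 3.0 pos [0.4983 0.1993 0.3042] yaw -161.9 tilt [-3.e-04  1.e-04 -1.e+00] turn 0.005 shift [-0.0006 -0.0037  0.0892]
```

View pics/c2.png

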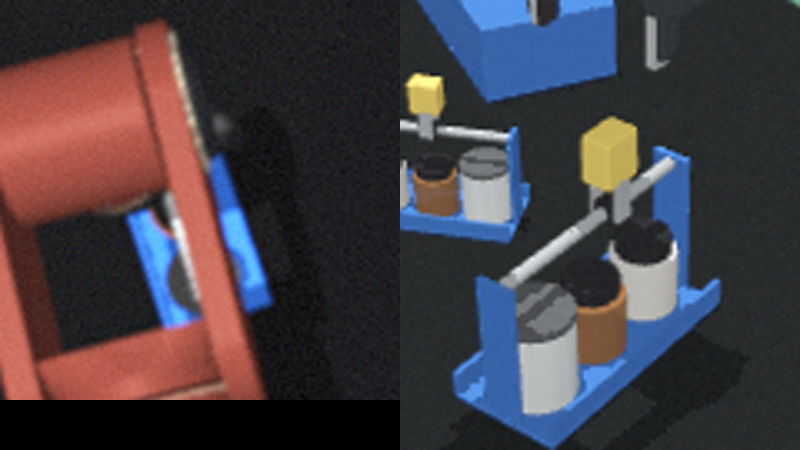

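The gripper stands above the yellow grip: in the side crop the fingertip is at (655,60) and the grip at (610,155). The top view is blocked by the arm. I'll descend and close gently.

>>> drive_tool(rows=[[[0, -0.0035, 0.02], 0], [[0, 0, 0.025], 0], [[0, 0, 0.025], 0], [[0, 0, 0.019], 0], [[0, 0, 0], 0]])

```text
t: 3.6
tool_pos: [0.4988, 0.1954, 0.2133]
tool_rot: [0.493, -3.099, 0.0]
contact_force: [0.2, -0.2, -0.0]
opening: 0.0856
grip_force: 0.0
```

>>> drive_tool(rows=[[[0, 0, 0], 0], [[0, 0, 0], 0], [[0, 0, 0], 0], [[0, 0, 0], 0], [[0, 0, 0], 0], [[0, 0, 0], 0], [[0, 0, 0], 0], [[0, 0, 0], 0]], jaw=1, grip_force=40)

```text
t: 4.4
tool_pos: [0.5001, 0.1962, 0.2161]
tool_rot: [-0.493, 3.101, 0.003]
contact_force: [-1.4, 3.7, 5.5]
opening: 0.0243
grip_force: 43.7
```

Run:
```python
from h import *
rem((.5,.196,.215),-162.2)
o=ctrl.get_obs(); print({k:np.round(o[k],3) for k in("contact_force","wrist_torque","opening","grip_force")})
ds,fs=cam("side")
cv2.imwrite("pics/c3.png",cv2.resize(ds["image"][120:255,160:310],(600,540),interpolation=cv2.INTER_CUBIC))
```

```text
t 4.4 pos [0.5001 0.1962 0.2161] yaw -161.94 tilt [ 0.0013  0.0018 -1.    ] turn 0.005 shift [ 0.0001 -0.0001  0.0011]
{'contact_force': array([-1.405,  3.664,  5.519]), 'wrist_torque': array([ 0.805,  0.321, -0.009]), 'opening': np.float64(0.024), 'grip_force': np.float64(43.681)}
```

View pics/c3.png

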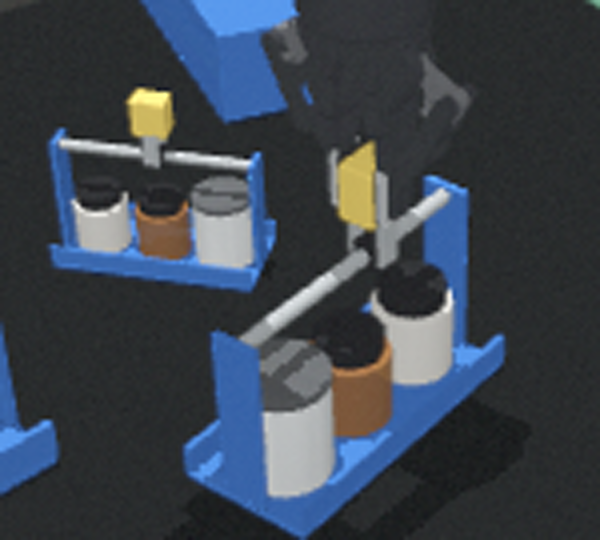

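The pads hold the yellow grip (crop 360,190) with the opening at 24 mm, and the carrier stands flat. I'll relieve the downward push and slide the hanger 35 mm towards the tin, so the first trial lift stays within about 12°.

>>> drive_tool(rows=[[[0, 0, -0.002], 0], [[0, 0, 0], 0], [[0, 0, 0], 0]])

```text
t: 4.75
tool_pos: [0.4996, 0.1954, 0.2162]
tool_rot: [0.493, -3.102, -0.0]
contact_force: [1.6, 2.3, -2.1]
opening: 0.0247
grip_force: 42.7
```

>>> drive_tool(rows=[[[0.004, 0, 0], 0], [[0.004, 0, 0], 0], [[0.004, 0, 0], 0], [[0.004, 0, 0], 0], [[0.004, 0, 0], 0], [[0.004, 0, 0], 0], [[0.004, 0, 0], 0], [[0.004, 0, 0], 0], [[0.003, 0, 0], 0], [[0, 0, 0], 0]])

```text
t: 5.75
tool_pos: [0.4659, 0.1843, 0.2165]
tool_rot: [0.493, -3.102, 0.001]
contact_force: [1.1, 0.9, -5.8]
opening: 0.0245
grip_force: 42.2
```

Run:
```python
from h import *
rem((.5,.196,.215),-162.2)
o=ctrl.get_obs(); print({k:np.round(o[k],3) for k in("contact_force","wrist_torque","opening","grip_force")})
ds,fs=cam("side")
cv2.imwrite("pics/c4.png",cv2.resize(ds["image"][120:255,160:310],(600,540),interpolation=cv2.INTER_CUBIC))
```

```text
t 5.75 pos [0.4659 0.1843 0.2165] yaw -161.93 tilt [-9.e-04 -1.e-03 -1.e+00] turn 0.005 shift [-0.0361  0.0007  0.0015]
{'contact_force': array([ 1.065,  0.923, -5.833]), 'wrist_torque': array([ 0.147, -0.267, -0.015]), 'opening': np.float64(0.024), 'grip_force': np.float64(42.186)}
```

View pics/c4.png

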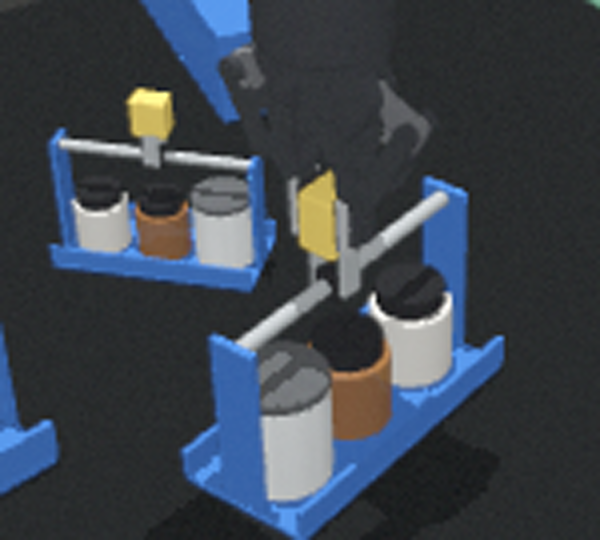

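The hanger slid and the carrier barely moved (tin post still at crop 235,345). Trial lift.

>>> drive_tool(rows=[[[0, 0, -0.002], 0], [[0, 0, -0.002], 0], [[0, 0, -0.002], 0], [[0, 0, -0.002], 0], [[0, 0, 0], 0], [[0, 0, 0], 0], [[0, 0, 0], 0]])

```text
t: 6.5
tool_pos: [0.4666, 0.1847, 0.225]
tool_rot: [-0.493, 3.102, -0.0]
contact_force: [-1.0, 0.4, -8.4]
opening: 0.024
grip_force: 41.8
```

Run:
```python
from h import *
rem((.5,.196,.215),-162.2)
o=ctrl.get_obs(); print({k:np.round(o[k],3) for k in("contact_force","wrist_torque","opening","grip_force")})
ds,fs=cam("side")
cv2.imwrite("pics/c5.png",cv2.resize(ds["image"][120:255,160:310],(600,540),interpolation=cv2.INTER_CUBIC))
```

```text
t 6.5 pos [0.4666 0.1847 0.225 ] yaw -161.94 tilt [ 4.e-04  1.e-04 -1.e+00] turn 0.005 shift [-0.0353  0.0005  0.01  ]
{'contact_force': array([-0.989,  0.385, -8.361]), 'wrist_torque': array([ 0.014, -0.061,  0.016]), 'opening': np.float64(0.024), 'grip_force': np.float64(41.84)}
```

View pics/c5.png

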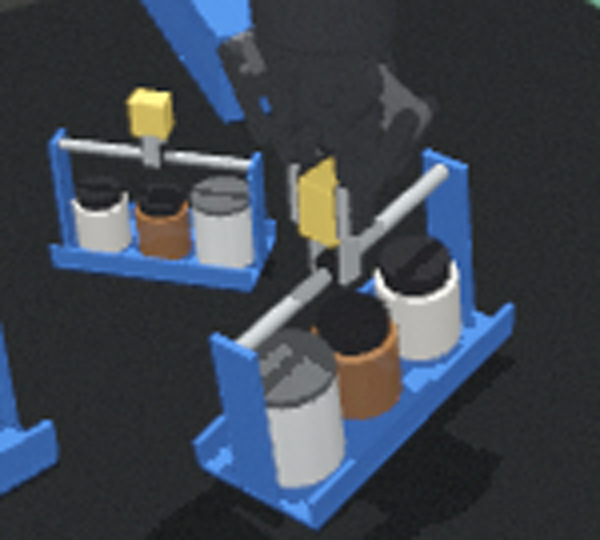

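White end is up (post top crop (440,155), was 185) while the tin end still rests, so the tilt is about 6° and it needs more lift. I'll measure pitch numerically by matching the rail line in the side image, checked against the flat picture.

```bash
cat >> h.py <<'E'
from scipy.optimize import differential_evolution
def pitch(d,f,im,tool,yaw,p):
    "rail pitch (deg, + = tin end low) by matched filter on the greyish rail; p = hanger position"
    h=cv2.cvtColor(im,cv2.COLOR_BGR2HSV).astype(float)
    g=h[...,2]*(1-h[...,1]/255)
    g=cv2.GaussianBlur(g,(0,0),0.6).astype(np.float32)
    piv0=np.array(tool)-[0,0,.101]
    s=np.concatenate([np.linspace(-.085,p-.022,25),np.linspace(p+.022,.085,25)])-p
    def samp(P):
        q=P@np.array(d["R"]).T+d["t"]; u=d["cx"]+f*q[:,0]/q[:,2]; v=d["cy"]+f*q[:,1]/q[:,2]
        return cv2.remap(g,u.astype(np.float32).reshape(-1,1),v.astype(np.float32).reshape(-1,1),cv2.INTER_LINEAR).ravel()
    def cost(x):
        a=np.radians(x[0]); y=np.radians(yaw)
        D=np.array([np.cos(a)*np.cos(y),np.cos(a)*np.sin(y),-np.sin(a)])
        P=piv0+[0,0,x[1]]+s[:,None]*D
        up=[0,0,1]
        return -np.mean(sum(samp(P+np.array([0,0,k])) for k in(-.003,0,.003))/3-(samp(P+[0,0,.011])+samp(P-[0,0,.011]))/2)
    r=differential_evolution(cost,[(-18,18),(-.012,.012)],seed=0,tol=1e-6)
    return round(r.x[0],2),round(r.x[1],4),round(r.fun,1)
E
python3 - <<'E'
from h import *
ds,fs=cam("side")
for n,tool,p in(("c3",(.5001,.1962,.2161),-.025),("c4",(.4659,.1843,.2165),.01),("c5",(.4666,.1847,.225),.01)):
    im=np.zeros((420,560,3),np.uint8); im[120:255,160:310]=cv2.resize(cv2.imread(f"pics/{n}.png"),(150,135),interpolation=cv2.INTER_AREA)
    for yaw in(-162.2,-161.2): print(n,yaw,pitch(ds,fs,im,tool,yaw,p))
E
```

```text
c3 -162.2 (np.float64(0.0), np.float64(0.005), np.float64(-106.2))
c3 -161.2 (np.float64(-1.09), np.float64(0.005), np.float64(-106.0))
c4 -162.2 (np.float64(0.47), np.float64(0.0046), np.float64(-115.6))
c4 -161.2 (np.float64(-0.73), np.float64(0.0046), np.float64(-114.8))
c5 -162.2 (np.float64(6.17), np.float64(0.0045), np.float64(-112.2))
c5 -161.2 (np.float64(4.99), np.float64(0.0045), np.float64(-111.6))
```

>>> drive_tool(rows=[[[0, 0, -0.002], 0], [[0, 0, -0.002], 0], [[0, 0, -0.002], 0], [[0, 0, -0.002], 0], [[0, 0, 0], 0], [[0, 0, 0], 0], [[0, 0, 0], 0]])

```text
t: 7.3
tool_pos: [0.4664, 0.1846, 0.2328]
tool_rot: [0.493, -3.102, 0.0]
contact_force: [0.2, 0.1, -7.9]
opening: 0.0248
grip_force: 41.7
```

Run:
```python
from h import *
o=ctrl.get_obs(); print(o["contact_force"],o["tool_pos"])
ds,fs=cam("side"); cv2.imwrite("pics/s6.png",ds["image"])
for yaw in(-162.2,-161.2): print(pitch(ds,fs,ds["image"],o["tool_pos"],yaw,.01))
```

```text
[ 0.24469543  0.07584295 -7.92592169] [0.46636373 0.18464691 0.23280282]
(np.float64(6.52), np.float64(0.0044), np.float64(-114.8))
(np.float64(5.42), np.float64(0.0044), np.float64(-114.3))
```

Freely hanging: pitch about 6.3°, tin low, so the balance point is about 9 mm further on. Set down and slide another 9 mm.

>>> drive_tool(rows=[[[0, 0, 0.003], 0], [[0, 0, 0.003], 0], [[0, 0, 0.003], 0], [[0, 0, 0.003], 0], [[0, 0, 0.003], 0], [[0, 0, 0.002], 0], [[0, 0, 0], 0], [[0, 0, 0], 0], [[0, 0, 0], 0]])

```text
t: 8.25
tool_pos: [0.4666, 0.1846, 0.2161]
tool_rot: [-0.493, 3.102, -0.0]
contact_force: [1.7, 1.5, -3.6]
opening: 0.0247
grip_force: 42.3
```

>>> drive_tool(rows=[[[0.003, 0, 0], 0], [[0.003, 0, 0], 0], [[0.003, 0, 0], 0], [[0, 0, 0], 0], [[0, 0, 0], 0], [[0, 0, 0], 0]])

```text
t: 8.85
tool_pos: [0.4576, 0.1817, 0.2161]
tool_rot: [0.493, -3.101, 0.001]
contact_force: [-1.4, -1.1, -0.6]
opening: 0.0242
grip_force: 42.8
```

>>> drive_tool(rows=[[[0, 0, -0.003], 0], [[0, 0, -0.003], 0], [[0, 0, -0.003], 0], [[0, 0, -0.003], 0], [[0, 0, -0.003], 0], [[0, 0, 0], 0], [[0, 0, 0], 0], [[0, 0, 0], 0], [[0, 0, 0], 0]])

```text
t: 9.75
tool_pos: [0.4578, 0.1819, 0.2307]
tool_rot: [0.493, -3.102, 0.0]
contact_force: [-0.5, 0.3, -9.7]
opening: 0.0244
grip_force: 41.8
```

Run:
```python
from h import *
o=ctrl.get_obs(); print(o["contact_force"],o["tool_pos"])
ds,fs=cam("side"); cv2.imwrite("pics/s7.png",ds["image"])
for yaw in(-162.2,-161.2): print(pitch(ds,fs,ds["image"],o["tool_pos"],yaw,.019))
```

```text
[-0.46726482  0.33287636 -9.74459457] [0.45779289 0.18185196 0.23074249]
(np.float64(-4.68), np.float64(0.0047), np.float64(-112.3))
(np.float64(-5.75), np.float64(0.0048), np.float64(-113.1))
```

>>> drive_tool(rows=[[[0, 0, 0], 0], [[0, 0, 0], 0], [[0, 0, 0], 0], [[0, 0, 0], 0]])

```text
t: 10.2
tool_pos: [0.4579, 0.1819, 0.2309]
tool_rot: [-0.493, 3.103, 0.0]
contact_force: [0.1, 1.3, -8.4]
opening: 0.0246
grip_force: 41.8
```

Run:
```python
from h import *
for i in range(10):
    o=ctrl.get_obs(); ds,fs=cam("side"); print(round(o["t"],2),np.round(o["contact_force"],1),np.round(o["wrist_torque"],3),pitch(ds,fs,ds["image"],o["tool_pos"],-162.2,.019))
cv2.imwrite("pics/s8.png",cv2.resize(ds["image"][120:255,160:310],(600,540),interpolation=cv2.INTER_CUBIC))
```

```text
10.2 [ 0.1  1.3 -8.4] [ 0.008  0.061 -0.017] (np.float64(-5.14), np.float64(0.0049), np.float64(-112.3))
10.25 [-0.6  0.1 -8.9] [-0.057  0.061  0.027] (np.float64(-5.19), np.float64(0.0049), np.float64(-112.5))
10.3 [ 0.4 -0.4 -8.7] [-0.036  0.021 -0.02 ] (np.float64(-5.19), np.float64(0.0049), np.float64(-112.5))
10.35 [-0.4 -0.5 -8.5] [ 0.027  0.031 -0.035] (np.float64(-5.14), np.float64(0.0049), np.float64(-112.4))
10.4 [ 0.5  0.1 -8.9] [ 0.016  0.038 -0.001] (np.float64(-5.14), np.float64(0.0049), np.float64(-112.5))
10.45 [ 0.6 -0.3 -9. ] [0.023 0.047 0.026] (np.float64(-5.19), np.float64(0.0049), np.float64(-112.4))
10.5 [ 0.  -0.2 -9.1] [-0.008  0.033  0.051] (np.float64(-5.14), np.float64(0.0049), np.float64(-112.4))
10.55 [ 0.5  0.2 -9.6] [-0.008 -0.    -0.017] (np.float64(-5.19), np.float64(0.0048), np.float64(-112.7))
10.6 [-0.2 -0.4 -9.2] [-0.005  0.067  0.029] (np.float64(-5.14), np.float64(0.0049), np.float64(-112.4))
10.65 [-1.1  0.3 -8.7] [-0.057  0.062  0.042] (np.float64(-5.14), np.float64(0.0049), np.float64(-112.5))
```

View pics/s8.png

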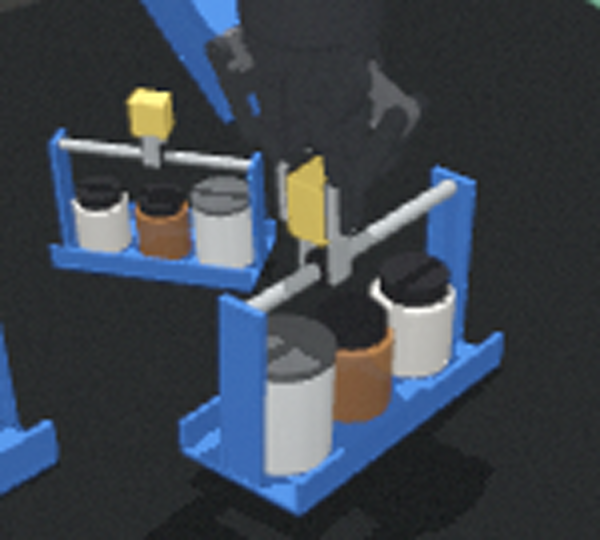

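The picture shows the carrier fully clear of the bench, with the white end now low (white post top crop (450,180), tin post (245,305)), steady at about -5°. I overshot, so slide back 5.5 mm.

>>> drive_tool(rows=[[[0, 0, 0.003], 0], [[0, 0, 0.003], 0], [[0, 0, 0.003], 0], [[0, 0, 0.003], 0], [[0, 0, 0.003], 0], [[0, 0, 0], 0], [[0, 0, 0], 0], [[0, 0, 0], 0]])

```text
t: 11.5
tool_pos: [0.4581, 0.1819, 0.2161]
tool_rot: [-0.493, 3.102, 0.0]
contact_force: [1.1, 0.0, -6.1]
opening: 0.0245
grip_force: 42.1
```

>>> drive_tool(rows=[[[-0.002, 0, 0], 0], [[-0.002, 0, 0], 0], [[-0.0015, 0, 0], 0], [[0, 0, 0], 0], [[0, 0, 0], 0], [[0, 0, 0], 0]])

```text
t: 12.1
tool_pos: [0.4633, 0.1836, 0.2161]
tool_rot: [-0.493, 3.102, 0.0]
contact_force: [-0.4, 0.0, -4.3]
opening: 0.0242
grip_force: 42.4
```

>>> drive_tool(rows=[[[0, 0, -0.003], 0], [[0, 0, -0.003], 0], [[0, 0, -0.003], 0], [[0, 0, -0.003], 0], [[0, 0, -0.003], 0], [[0, 0, 0], 0], [[0, 0, 0], 0], [[0, 0, 0], 0], [[0, 0, 0], 0], [[0, 0, 0], 0]])

```text
t: 13.1
tool_pos: [0.463, 0.1836, 0.2307]
tool_rot: [0.493, -3.102, 0.0]
contact_force: [0.2, -0.3, -8.3]
opening: 0.0244
grip_force: 41.8
```

Run:
```python
from h import *
for i in range(8):
    o=ctrl.get_obs(); ds,fs=cam("side"); print(round(o["t"],2),np.round(o["contact_force"],1),np.round(o["tool_pos"],4),pitch(ds,fs,ds["image"],o["tool_pos"],-162.2,.014))
```

```text
13.1 [ 0.2 -0.3 -8.3] [0.463  0.1836 0.2307] (np.float64(-1.39), np.float64(0.0047), np.float64(-114.5))
13.15 [ 0.  -0.3 -8.7] [0.463  0.1836 0.2308] (np.float64(-1.43), np.float64(0.0047), np.float64(-114.6))
13.2 [-0.9  0.6 -8.3] [0.4631 0.1836 0.2308] (np.float64(-1.42), np.float64(0.0048), np.float64(-114.4))
13.25 [-0.4 -0.3 -8.6] [0.4631 0.1835 0.2308] (np.float64(-1.39), np.float64(0.0048), np.float64(-114.8))
13.3 [ 0.5 -0.8 -7.8] [0.4631 0.1836 0.2309] (np.float64(-1.39), np.float64(0.0047), np.float64(-114.7))
13.35 [ 0.   0.1 -9.1] [0.4631 0.1836 0.2309] (np.float64(-1.39), np.float64(0.0048), np.float64(-114.9))
13.4 [-0.2  0.3 -9. ] [0.4631 0.1836 0.2309] (np.float64(-1.42), np.float64(0.0047), np.float64(-115.0))
13.45 [ 0.6  0.5 -9.1] [0.4631 0.1836 0.2309] (np.float64(-1.39), np.float64(0.0048), np.float64(-114.9))
```

>>> drive_tool(rows=[[[0, 0, 0.003], 0], [[0, 0, 0.003], 0], [[0, 0, 0.003], 0], [[0, 0, 0.003], 0], [[0, 0, 0.003], 0], [[0, 0, 0], 0], [[0, 0, 0], 0], [[0, 0, 0], 0]])

```text
t: 14.3
tool_pos: [0.4633, 0.1837, 0.2163]
tool_rot: [-0.493, 3.102, 0.001]
contact_force: [-0.7, 1.8, -5.3]
opening: 0.0243
grip_force: 42.1
```

Run:
```python
from h import *
o=ctrl.get_obs(); ds,fs=cam("side"); print("flat ref",np.round(o["tool_pos"],4),pitch(ds,fs,ds["image"],o["tool_pos"],-162.2,.014))
```

```text
flat ref [0.4633 0.1837 0.2163] (np.float64(-0.08), np.float64(0.0049), np.float64(-113.0))
```

>>> drive_tool(rows=[[[-0.001, 0, 0], 0], [[-0.001, 0, 0], 0], [[0, 0, 0], 0], [[0, 0, 0], 0], [[0, 0, 0], 0]])

```text
t: 14.85
tool_pos: [0.4651, 0.1843, 0.2162]
tool_rot: [-0.493, 3.102, 0.0]
contact_force: [-3.1, 1.1, -2.1]
opening: 0.0246
grip_force: 42.6
```

>>> drive_tool(rows=[[[0, 0, -0.003], 0], [[0, 0, -0.003], 0], [[0, 0, -0.003], 0], [[0, 0, -0.003], 0], [[0, 0, -0.003], 0], [[0, 0, 0], 0], [[0, 0, 0], 0], [[0, 0, 0], 0], [[0, 0, 0], 0], [[0, 0, 0], 0]])

```text
t: 15.85
tool_pos: [0.4649, 0.1842, 0.2307]
tool_rot: [0.493, -3.102, 0.0]
contact_force: [0.1, -1.0, -8.4]
opening: 0.0244
grip_force: 41.8
```

Run:
```python
from h import *
for i in range(5):
    o=ctrl.get_obs(); ds,fs=cam("side"); print(round(o["t"],2),np.round(o["contact_force"],1),np.round(o["tool_pos"],4),pitch(ds,fs,ds["image"],o["tool_pos"],-162.2,.012))
```

```text
15.85 [ 0.1 -1.  -8.4] [0.4649 0.1842 0.2307] (np.float64(-0.01), np.float64(0.0048), np.float64(-114.5))
15.9 [-0.4 -0.  -9.1] [0.465  0.1842 0.2307] (np.float64(0.0), np.float64(0.0048), np.float64(-113.8))
15.95 [-0.3  0.3 -8.5] [0.465  0.1842 0.2308] (np.float64(0.08), np.float64(0.0048), np.float64(-113.6))
16.0 [-0.3  0.  -9. ] [0.465  0.1842 0.2308] (np.float64(0.0), np.float64(0.0048), np.float64(-113.8))
16.05 [ 0.5 -0.  -9. ] [0.465  0.1842 0.2309] (np.float64(0.04), np.float64(0.0048), np.float64(-114.2))
```

Level, at 0.0° ± 0.3. Next: refine the hanger's position relative to the carrier centre and cross-check the fence centre from the side view.

Run:
```python
from h import *
ds,fs=cam("side"); dt,ft=cam("top")
# white-end rail exit in s8 pic
piv=np.array([.4579,.1819,.2308-.101+.0048]); a=np.radians(-5.2);y=np.radians(-162.2)
D=np.array([np.cos(a)*np.cos(y),np.cos(a)*np.sin(y),-np.sin(a)])
for s in np.arange(-.125,-.08,.005): print(round(s,3),np.round((np.array(proj(ds,fs,piv+s*D))-[160,120])*4,0),end=' ')
print()
# fence outer corners seen from side0
c=[atz(ds,fs,u/1.4,v/1.4,.096) for u,v in((450,378),(605,332),(673,402),(500,463))]
c=np.array(c); print(np.round(c,3),c.mean(0)); print([round(np.linalg.norm(c[i]-c[i-1]),3) for i in range(4)], np.degrees(np.arctan2(*(c[1]-c[0])[1::-1])),np.degrees(np.arctan2(*(c[2]-c[3])[1::-1])))
# fence inner dark rubber from top, z=.08..: dark region inside fence
h=cv2.cvtColor(dt["image"],cv2.COLOR_BGR2HSV); b=cv2.inRange(h,(98,120,60),(125,255,255))
k=np.zeros_like(b);k[110:240,328:436]=b[110:240,328:436]
cs,hi=cv2.findContours(k,cv2.RETR_CCOMP,cv2.CHAIN_APPROX_NONE)
for q in cs:
    if cv2.contourArea(q)>1500:
        r=cv2.minAreaRect(q); bx=np.array([atz(dt,ft,*p,.09) for p in cv2.boxPoints(r)]); print(np.round(bx.mean(0),4),r)
```

```text
-0.125 [452. 182.] -0.12 [447. 185.] -0.115 [442. 188.] -0.11 [437. 191.] -0.105 [433. 194.] -0.1 [428. 197.] -0.095 [423. 200.] -0.09 [418. 203.] -0.085 [413. 206.] 
[[ 0.462 -0.094  0.096]
 [ 0.714 -0.158  0.096]
 [ 0.675 -0.3    0.096]
 [ 0.419 -0.234  0.096]] [ 0.56763443 -0.19647537  0.096     ]
[np.float64(0.147), np.float64(0.26), np.float64(0.147), np.float64(0.264)] -14.23536240405972 -14.265386760113026
[ 0.5726 -0.195   0.09  ] ((384.3208312988281, 173.55258178710938), (57.02497482299805, 95.61295318603516), 13.392498016357422)
[ 0.5734 -0.1981  0.09  ] ((385.44989013671875, 173.2182159423828), (49.7579231262207, 90.36239624023438), 12.938055992126465)
```

Run:
```python
from h import *
dt,ft=cam("top"); y=np.radians(-162.2); D=np.array([np.cos(y),np.sin(y),0]);N=np.array([-np.sin(y),np.cos(y),0])
g=np.array([.5001,.1962,0])
for n,u,v,z,x in(("tray",180.2,211.5,.012,0),("brown",178,208,.07,0),("white",152,121,.07,-.062),("tin",206,291,.08,.062),("grip",148,163,.175,0),("railW",120,68,.12,-.097),("railT",212,342,.12,.094)):
    w=atz(dt,ft,200+u/4,160+v/4,z); print(n,np.round(w,4),"centre along rel grip",round((w-g)@D-x,4),"lat",round((w-g)@N,4))
```

```text
tray [0.4766 0.1878 0.012 ] centre along rel grip 0.0249 lat 0.0008
brown [0.4766 0.1843 0.07  ] centre along rel grip 0.026 lat 0.0041
white [0.5364 0.2012 0.07  ] centre along rel grip 0.026 lat 0.0063
tin [0.42   0.1655 0.08  ] centre along rel grip 0.0236 lat 0.0047
grip [0.5003 0.1934 0.175 ] centre along rel grip 0.0007 lat 0.0027
railW [0.5667 0.2166 0.12  ] centre along rel grip 0.0274 lat 0.001
railT [0.3873 0.1594 0.12  ] centre along rel grip 0.0246 lat 0.0006
```

Centre offset p = -25 + 36.5 mm, about +11.5 mm. The side-view estimate is less certain because it has a bias. Lift straight up slowly, then turn.

>>> drive_tool(rows=[[[0, 0, -0.003], 0], [[0, 0, -0.006], 0], [[0, 0, -0.01], 0], [[0, 0, -0.01], 0], [[0, 0, -0.01], 0], [[0, 0, -0.01], 0], [[0, 0, -0.01], 0], [[0, 0, -0.006], 0], [[0, 0, -0.003], 0], [[0, 0, 0], 0]])

```text
t: 17.25
tool_pos: [0.4651, 0.1842, 0.2993]
tool_rot: [-0.493, 3.102, -0.0]
contact_force: [-0.3, 0.6, -8.8]
opening: 0.0246
grip_force: 41.8
```

Run:
```python
from h import *
o=ctrl.get_obs(); ds,fs=cam("side"); print(round(o["t"],2),np.round(o["contact_force"],1),np.round(o["tool_pos"],4),pitch(ds,fs,ds["image"],o["tool_pos"],-162.2,.012))
```

```text
17.25 [-0.3  0.6 -8.8] [0.4651 0.1842 0.2993] (np.float64(0.15), np.float64(0.0043), np.float64(-114.2))
```

>>> drive_tool(rows=[[[0, 0, -0.005], 0.01], [[0, 0, -0.01], 0.02], [[0, 0, -0.01], 0.03], [[0, 0, -0.01], 0.03], [[0, 0, -0.01], 0.03], [[0, 0, -0.005], 0.03], [[0, 0, 0], 0.03], [[0, 0, 0], 0.03], [[0, 0, 0], 0.03], [[0, 0, 0], 0.03]])

```text
t: 18.3
tool_pos: [0.4651, 0.1842, 0.3497]
tool_rot: [-0.068, 3.14, 0.0]
contact_force: [-0.8, -0.7, -9.9]
opening: 0.0244
grip_force: 41.8
```

>>> drive_tool(rows=[[[0, 0, 0], 0.03], [[0, 0, 0], 0.03], [[0, 0, 0], 0.03], [[0, 0, 0], 0.03], [[0, 0, 0], 0.03], [[0, 0, 0], 0.03], [[0, 0, 0], 0.03], [[0, 0, 0], 0.03], [[0, 0, 0], 0.03], [[0, 0, 0], 0.02]])

```text
t: 19.3
tool_pos: [0.4651, 0.1842, 0.3496]
tool_rot: [0.386, 3.117, 0.0]
contact_force: [0.9, -0.8, -8.9]
opening: 0.0246
grip_force: 41.8
```

>>> drive_tool(rows=[[[0, 0, 0], 0.01], [[0, 0, 0], 0], [[0, 0, 0], 0]])

```text
t: 19.6
tool_pos: [0.465, 0.1842, 0.349]
tool_rot: [0.399, 3.116, 0.0]
contact_force: [-0.3, -0.2, -8.4]
opening: 0.0246
grip_force: 41.7
```

Run:
```python
from h import *
rem((.561,-.193,.345),165.36)
o=ctrl.get_obs(); ds,fs=cam("side"); print(pitch(ds,fs,ds["image"],o["tool_pos"],165.1,.012))
```

```text
t 19.6 pos [0.465  0.1842 0.349 ] yaw 165.41 tilt [ 1.e-04  0.e+00 -1.e+00] turn 0.001 shift [-0.1882 -0.3407  0.004 ]
(np.float64(0.35), np.float64(0.0027), np.float64(-106.8))
```

>>> drive_tool(rows=[[[-0.0011, -0.002, 0], 0], [[-0.0022, -0.004, 0], 0], [[-0.0033, -0.006, 0], 0], [[-0.0044, -0.008, 0], 0], [[-0.0055, -0.01, 0], 0], [[-0.0055, -0.01, 0], 0], [[-0.0055, -0.01, 0], 0], [[-0.0055, -0.01, 0], 0], [[-0.0055, -0.01, 0], 0], [[-0.0055, -0.01, 0], 0]])

```text
t: 20.65
tool_pos: [0.4877, 0.0946, 0.3489]
tool_rot: [0.4, 3.116, -0.0]
contact_force: [-0.2, -0.4, -9.1]
opening: 0.0246
grip_force: 41.7
```

>>> drive_tool(rows=[[[-0.0055, -0.01, 0], 0], [[-0.0055, -0.01, 0], 0], [[-0.0055, -0.01, 0], 0], [[-0.0055, -0.01, 0], 0], [[-0.0055, -0.01, 0], 0], [[-0.0055, -0.01, 0], 0], [[-0.0055, -0.01, 0], 0], [[-0.0055, -0.01, 0], 0], [[-0.0055, -0.01, 0], 0], [[-0.0055, -0.01, 0], 0]])

```text
t: 21.65
tool_pos: [0.5157, -0.0159, 0.3489]
tool_rot: [-0.399, -3.116, -0.0]
contact_force: [0.4, -0.7, -8.4]
opening: 0.0245
grip_force: 41.7
```

>>> drive_tool(rows=[[[-0.0055, -0.01, 0], 0], [[-0.0055, -0.01, 0], 0], [[-0.0055, -0.01, 0], 0], [[-0.0055, -0.01, 0], 0], [[-0.0055, -0.01, 0], 0], [[-0.0055, -0.01, 0], 0], [[-0.0055, -0.01, 0], 0], [[-0.0055, -0.01, 0], 0], [[-0.0055, -0.01, 0], 0], [[-0.0055, -0.01, 0], 0]])

```text
t: 22.65
tool_pos: [0.5437, -0.1265, 0.3489]
tool_rot: [-0.399, -3.116, -0.0]
contact_force: [-1.0, -0.0, -8.8]
opening: 0.0242
grip_force: 41.7
```

>>> drive_tool(rows=[[[-0.0055, -0.01, 0], 0], [[-0.0055, -0.01, 0], 0], [[-0.0055, -0.01, 0], 0], [[-0.0055, -0.01, 0], 0], [[-0.0044, -0.008, 0], 0], [[-0.0033, -0.006, 0], 0], [[-0.0022, -0.004, 0], 0], [[-0.0011, -0.002, 0], 0], [[-0.0006, -0.001, 0], 0], [[0, 0, 0], 0]])

```text
t: 23.65
tool_pos: [0.5606, -0.1929, 0.3489]
tool_rot: [-0.399, -3.116, -0.0]
contact_force: [-0.3, -0.7, -9.4]
opening: 0.0247
grip_force: 41.7
```

>>> drive_tool(rows=[[[0, 0, 0.003], 0], [[0, 0, 0.006], 0], [[0, 0, 0.008], 0], [[0, 0, 0.006], 0], [[0, 0, 0.003], 0], [[0, 0, 0], 0], [[0, 0, 0], 0]])

```text
t: 24.35
tool_pos: [0.5606, -0.1931, 0.323]
tool_rot: [0.399, 3.116, -0.0]
contact_force: [-0.1, -0.1, -8.6]
opening: 0.0247
grip_force: 41.8
```

Run:
```python
from h import *
rem((.561,-.193,.32),165.36)
o=ctrl.get_obs(); ds,fs=cam("side"); dt,ft=cam("top"); print(o["contact_force"],pitch(ds,fs,ds["image"],o["tool_pos"],165.1,.012))
S=cv2.resize(ds["image"][170:380,280:520],(480,420),interpolation=cv2.INTER_CUBIC)
A=cv2.resize(dt["image"][100:250,320:440],(320,400),interpolation=cv2.INTER_CUBIC)
im=np.zeros((420,800,3),np.uint8);im[:,:480]=S;im[:400,480:]=A;cv2.imwrite("pics/h.png",im)
```

```text
t 24.35 pos [ 0.5606 -0.1931  0.323 ] yaw 165.4 tilt [ 1.e-04 -1.e-04 -1.e+00] turn 0.001 shift [-0.0003  0.0002  0.003 ]
[-0.07056259 -0.14710666 -8.63161512] (np.float64(0.03), np.float64(0.0036), np.float64(-115.9))
```

View pics/h.png

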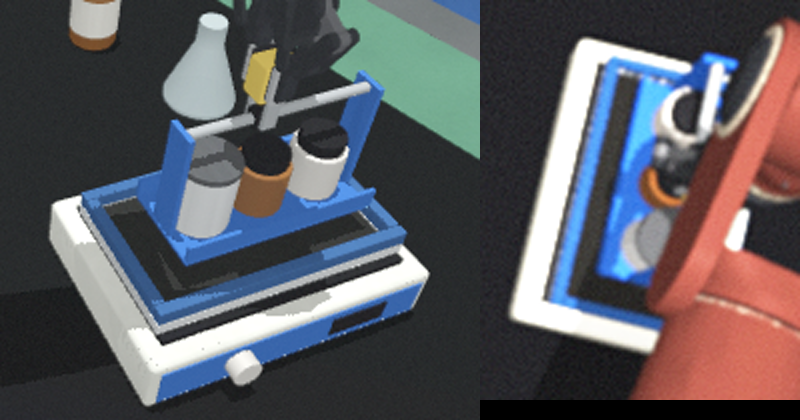

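The carrier hangs level over the fence: in the side crop the tray's front tin corner is at (190,262), and in the top crop the tray's left edge runs from (650,80) to (597,278). I'll check the predicted corners.

Run:
```python
from h import *
ds,fs=cam("side"); dt,ft=cam("top")
g=np.array([.5606,-.1931,0]); y=np.radians(165.1); D=np.array([np.cos(y),np.sin(y),0]);N=np.array([-np.sin(y),np.cos(y),0])
z=.323-.2163
for n,d,f,u,v,zz in(("side tin front bottom",ds,fs,280+95,170+131,z),("side white front bot",ds,fs,280+375/2,170+203/2,z),("top tin L",dt,ft,320+117/2.667,278/2.667+100,z+.01),("top white L",dt,ft,320+170/2.667,80/2.667+100,z+.01),("side fence front",ds,fs,280+158/2,170+315/2,.096)):
    w=atz(d,f,u,v,zz); print(n,np.round(w,3),"along",round((w-g)@D,4),"lat",round((w-g)@N,4), "rel platform",np.round([(w-[.572,-.196,0])@D,(w-[.572,-.196,0])@N],3))
```

```text
side tin front bottom [ 0.483 -0.213  0.107] along 0.0704 lat 0.039 rel platform [0.082 0.039]
side white front bot [ 0.678 -0.265  0.107] along -0.1322 lat 0.0396 rel platform [-0.12  0.04]
top tin L [ 0.489 -0.132  0.117] along 0.0853 lat -0.0409 rel platform [ 0.097 -0.041]
top white L [ 0.684 -0.19   0.117] along -0.1186 lat -0.0343 rel platform [-0.107 -0.034]
side fence front [ 0.426 -0.232  0.096] along 0.1198 lat 0.0717 rel platform [0.132 0.072]
```

Both views put the carrier 5–20 mm toward the white end. Shift +12 mm along tool x, then lower gently.

>>> drive_tool(rows=[[[0.001, 0, 0], 0], [[0.002, 0, 0], 0], [[0.003, 0, 0], 0], [[0.003, 0, 0], 0], [[0.002, 0, 0], 0], [[0.001, 0, 0], 0], [[0, 0, 0], 0], [[0, 0, 0], 0], [[0, 0, 0], 0]])

```text
t: 25.45
tool_pos: [0.5491, -0.1901, 0.3229]
tool_rot: [0.399, 3.116, -0.0]
contact_force: [0.8, -0.4, -8.8]
opening: 0.0251
grip_force: 41.8
```

>>> drive_tool(rows=[[[0, 0, 0.002], 0], [[0, 0, 0.003], 0], [[0, 0, 0.003], 0], [[0, 0, 0.003], 0], [[0, 0, 0.003], 0], [[0, 0, 0.003], 0], [[0, 0, 0.003], 0], [[0, 0, 0.002], 0], [[0, 0, 0.001], 0], [[0, 0, 0], 0]])

```text
t: 26.45
tool_pos: [0.5489, -0.19, 0.2997]
tool_rot: [-0.399, -3.116, -0.0]
contact_force: [-0.2, 1.1, -9.2]
opening: 0.0245
grip_force: 41.8
```

>>> drive_tool(rows=[[[0, 0, 0.001], 0], [[0, 0, 0.001], 0], [[0, 0, 0.001], 0], [[0, 0, 0.001], 0], [[0, 0, 0], 0], [[0, 0, 0], 0]])

```text
t: 27.05
tool_pos: [0.5491, -0.19, 0.2963]
tool_rot: [0.399, 3.116, -0.0]
contact_force: [-0.4, 0.4, -6.1]
opening: 0.0246
grip_force: 42.0
```

Run:
```python
from h import *
rem((.561,-.193,.32),165.36)
o=ctrl.get_obs(); ds,fs=cam("side"); print(o["contact_force"],pitch(ds,fs,ds["image"],o["tool_pos"],165.1,.012))
```

```text
t 27.05 pos [ 0.5491 -0.19    0.2963] yaw 165.41 tilt [ 5.e-04 -1.e-04 -1.e+00] turn 0.001 shift [-0.0123  0.0001 -0.0237]
[-0.43855293  0.40057275 -6.12129021] (np.float64(-0.08), np.float64(0.0046), np.float64(-114.9))
```

Touching down, still level. A little lower, then check the position before letting go.

>>> drive_tool(rows=[[[0, 0, 0.001], 0], [[0, 0, 0.001], 0], [[0, 0, 0], 0], [[0, 0, 0], 0], [[0, 0, 0], 0]])

```text
t: 27.6
tool_pos: [0.5497, -0.19, 0.296]
tool_rot: [0.398, 3.113, -0.0]
contact_force: [-1.4, 3.3, 6.7]
opening: 0.0242
grip_force: 43.6
```

>>> drive_tool(rows=[[[0, 0, 0], 0], [[0, 0, 0], 0], [[0, 0, 0], 0], [[0, 0, 0], 0], [[0, 0, 0], 0], [[0, 0, 0], 0]], jaw=0)

```text
t: 28.2
tool_pos: [0.549, -0.1901, 0.2938]
tool_rot: [-0.399, -3.116, 0.0]
contact_force: [-0.4, -0.2, -0.4]
opening: 0.0851
grip_force: 0.0
```

>>> drive_tool(rows=[[[0, 0, -0.01], 0], [[0, 0, -0.02], 0], [[0, 0, -0.03], 0], [[0, 0, -0.03], 0], [[0, 0, -0.03], 0], [[0, 0, -0.02], 0], [[0, 0, 0], 0]])

```text
t: 28.9
tool_pos: [0.5497, -0.1904, 0.4393]
tool_rot: [0.398, 3.108, -0.004]
contact_force: [0.3, -0.6, 0.9]
opening: 0.0853
grip_force: 0.0
```

>>> drive_tool(rows=[[[0, 0.03, 0], 0], [[0, 0.03, 0], 0], [[0, 0.03, 0], 0], [[0, 0.03, 0], 0], [[0, 0.03, 0], 0], [[0, 0.03, 0], 0], [[0, 0.03, 0], 0], [[0, 0.03, 0], 0], [[0, 0.03, 0], 0], [[0, 0, 0], 0]])

```text
t: 29.9
tool_pos: [0.6171, 0.0741, 0.432]
tool_rot: [-0.393, -3.114, -0.001]
contact_force: [-0.1, -0.3, -0.6]
opening: 0.0854
grip_force: 0.0
```

Run:
```python
from h import *
o=ctrl.get_obs(); ds,fs=cam("side"); dt,ft=cam("top"); print(o["t"],o["contact_force"],o["tool_pos"],o["opening"])
print(pitch(ds,fs,ds["image"],(.549,-.19,.296),165.1,.012))
S=cv2.resize(ds["image"][170:380,280:520],(480,420),interpolation=cv2.INTER_CUBIC)
A=cv2.resize(dt["image"][100:250,320:440],(320,400),interpolation=cv2.INTER_CUBIC)
im=np.zeros((420,800,3),np.uint8);im[:,:480]=S;im[:400,480:]=A;cv2.imwrite("pics/end.png",im)
```

```text
29.9 [-0.06525122 -0.28958204 -0.61525442] [0.61705948 0.0741376  0.43196348] 0.0854143786232726
(np.float64(-0.11), np.float64(0.0053), np.float64(-128.6))
```

View pics/end.png

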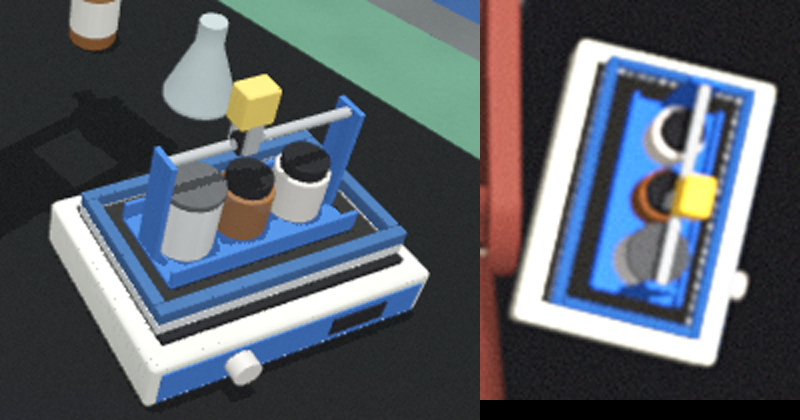

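The carrier stands flat and well inside the fence (top crop, tray (590–725, 85–305), rubber visible all round). The flask and bottle are unmoved and the gripper is clear.

```bash
python3 -c "
from station import ctrl
print(ctrl.finish_job())"
```

```text
the job is handed in; nothing more can be done
None
```

The job is handed in, with no verdict shown: the carrier was balanced to about 0°, carried level, and released flat inside the shaker's fence at about 30 s, with the flask and bottle left where they were.

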